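# Fan on, then open the child-proof descaler bottle in a caravan kitchen

### The job

Flip the extractor fan's toggle switch fully over to on. Then open the cleaner bottle clamped in its bracket: press its child-proof cap down, twist it anticlockwise while pressed, and lift it off. Finish while still holding the cap in the gripper, upright and roughly 10 cm straight above the bottle's mouth; do not put it down, and leave the mug, soap bottle and brush where they are.

Things in the scene. Friction and masses are not known exactly. Their poses are not given: they have to be found in the camera images.
- bottle: White square cleaner bottle, 82 mm wide, clamped in an aluminium bracket (110 x 110 mm foot) that is screwed to the worktop: it cannot move or turn. Origin at the centre of the foot's underside on the worktop, z up; yaw varies. Shoulder ends at 122 mm height, then a bare round neck, 26 mm in diameter, up to the cap.
- mouth (a point): Centre of the neck's top end, 168 mm above the worktop, hidden in the cap while that is on, 23 mm above the cap's origin then. A spring in it resists the pressing of the cap: about 5 N at first, 10 N at the end of the travel, 6 mm down.
- cap: Round ribbed grey push-and-turn cap, 49 mm in diameter, 34 mm tall, 40 g, loose but locked on the bottle. Origin at the centre of its lower rim, z up; locked, its rim is 145 mm and its top 179 mm above the worktop. It can be neither pulled off nor turned until pressed down more than 3 mm. It can be gripped across any diameter from above, with free room beside the whole skirt.
- cap_top (a point): Centre of the cap's top face, 34 mm above its origin. Held down, the cap turns anticlockwise (seen from above) only. Teeth hold it over the first 0.9 rad: keep it pressed there. Past that it is free to lift straight off, but beyond about 2.2 rad it meets a stop, so turn it about 1.4 rad.
- fan_box: White switch box of the extractor fan, screwed to the worktop: 130 mm (x) x 80 mm (y) x 36 mm high, with the toggle on its middle. Origin at the centre of its underside, z up; yaw varies. The toggle swings from the box's own -x side (off) to its +x side (on).
- fan_switch (a joint): Angle of the toggle: 0 = off, leaning 0.5 rad from upright to the box's -x; 1.0 = on, leaning 0.5 rad to the box's +x. Its hinge runs along the box's y, 40 mm above the worktop over the box's origin. It is over-centre: past the middle (0.5) it snaps to the nearer end and stays; about 0.12 Nm (2 to 3 N at the paddle) moves it.
- fan_tip (a point): Middle of the upper end of the black toggle paddle, 70 mm from its hinge; the paddle is 30 mm wide along the box's y, 10 mm thick and 40 mm long, its top about 101 mm above the worktop when off.
- mug: White mug, 80 mm in diameter, 90 mm tall, standing loose; origin at the centre of its underside. Leave alone.
- soap: Small round clear soap bottle, 52 mm in diameter, 140 mm tall, standing loose; origin at the centre of its underside. Leave alone.
- brush: Basting brush with a wooden handle lying loose on the worktop, under 250 mm long; origin under its middle, x along it. Leave alone.
Things that resemble listed ones, but are neither listed nor needed, are in the scene too. Leave any red or yellow look-alike of the fan_box alone.

How it is judged (in metres and radians):
On the way, in this order (a step that is already met when the one before it is completed fails the run):
1. the fan switch is over at on (value of joint fan_switch above 0.85 rad), for 0.2 s.
2. the cap is pressed down against its spring (z of cap in the frame of mouth below -0.0255 m), for 0.05 s.
3. the cap is off: lifted clear of the mouth (z of cap in the frame of mouth above 0.02 m and value of joint fan_switch above 0.85 rad), for 0.2 s.
At the end, for the whole second after the job is handed in: The fan switch is on (over 0.85 rad); the gripper holds the cap still (over 2 N of finger contact, under 30 mm/s), within 0.3 rad of upright, its lower rim 50 to 160 mm above the mouth and within 35 mm of straight above it, touching the bottle nowhere (value of joint fan_switch above 0.85 rad and z of cap in the frame of mouth between 0.05 and 0.16 m and horizontal distance between cap and mouth below 0.035 m and angle between cap's own z axis and vertical below 0.3 rad and height (world z) of cap above 0.2 m and contact force between the fingers and cap above 2 N and contact force between cap and bottle below 0.1 N and linear speed of cap below 0.03 m/s); the arm keeps its last pose, push and grip.
It fails at once if the mug is disturbed (moved over 30 mm) (distance of mug from where it was at the start of the episode above 0.03 m).
It fails at once if the soap is disturbed (moved over 30 mm) (distance of soap from where it was at the start of the episode above 0.03 m).
It fails at once if the brush is disturbed (moved over 30 mm) (distance of brush from where it was at the start of the episode above 0.03 m).
It fails at once if the mug or soap bottle is tipped (angle between any of mug, soap's own z axis and vertical above 0.5 rad).
It also fails if it takes over 54 s, if anything falls off the work surface, if the arm or the gripper's body presses on something with over 40 N, if the wrist force passes 120 N, or if a joint passes its speed limit or range.

### The arm

A 6-joint arm with a two-finger parallel gripper is mounted at the origin on the work surface. World frame = base frame: x ahead of the robot, y to its left, z up, the work surface at z = 0. Lengths are in mm, angles in degrees, forces in N, time in s.
With the tool pointing down it reaches from about 300 to 950 mm from the base axis. Payload 3.1 kg.
Tool frame: the origin (TCP) lies midway between the tips of the shut fingers; the grasp point (between the pads) lies 19 mm behind it; z points along the fingers, y is the line along which they close (so a half turn about z gives the same grasp; the last joint's range is limited). The gripper opens to 85 mm and grips with 20 to 120 N. Pads are 22 mm wide; open, the fingers measure 114 mm over their backs; the gripper's body (76 mm by 85 mm) begins 54 mm behind the grasp point. The pads swing forward as they close: fully open they stand 13 mm farther back than shut.
Start: joints at [60.12, 17.653, 93.61, -0, 68.738, -3.994], TCP at [272.891, 562.283, 231.272] pointing down, gripper open.
Joint ranges: [-175.34, 175.34], [-45.06, 112.39], [2.9, 150.54], [-68.45, 248.45], [3.09, 151.38], [-168.51, 168.51]. Speed limits (degrees/s): [159.86, 159.86, 180, 180, 180, 180].

### API

Orientations are given as a 3x3 rotation matrix whose columns are the frame's x, y, z axes.
In Python, from station import robot gives the robot as it stands.
- The arm moves only by the tool apply_moves, never from a script. Its argument "commands" is a list of rows, each a list of 7 numbers: the shift along the world's x, y, z in shares of 1000 mm (1.0 is 1000 mm), then the turn, a rotation vector about the world's x, y, z in a scale on which 1.0 is pi rad, then the opening, from -1 (shut) to 1 (fully open). A call has exactly 8 rows; each row is the pose to reach, as a shift and turn from the pose commanded when the call began; what a row does not reach only later rows make up. A row lasts 1/10 s, in which the tool goes at most 50 mm and 8.59 degrees, less where a joint would pass 70% of its speed; a pose out of reach is approached as far as the arm can. No shift or turn number may pass 1 either way. A call with a gripper value outside its range is refused whole. The fingers move at their own pace and stop on an object; "force" is the grip in N (left out, the last holds). Time passes only in rows, so rows that repeat a pose let the fingers close, or fill a call up. It gives the time, the measured TCP pose, the force, the opening and the grip force at its end, in the units of the state.
- robot.sense(): the state, without advancing time (a new reading comes with each control period).
- robot.read_camera(name): name is "side" or "top"; returns the picture (384x512x3 uint8, red, green, blue); there is no depth.
- robot.camera_model(name): a dict with "fx", "fy", "cx", "cy" (pixels), "D" ([k1, k2, p1, p2, k3] as OpenCV has them; the pictures are not rectified), "R" (3x3) and "t" (3): a world point X has camera coordinates R X + t. Camera axes: x right, y down, z forward; pixel columns grow to the right and rows downward; lengths in mm; the calibration is good to about 2 mm. A picture is of the moment at which its call begins. camera_model takes no time and is no camera call.
- robot.close_job(): hands the job in; it is judged then, once.
The state is a dict: "clock": time; "q": joint angles; "joint_vel": joint speeds; "tau": joint torques, N m; "tool_pos": TCP position; "ee_rot": TCP orientation; "wrist_force": force on the tool from outside, world axes, zero at the start; "ft_torque": the same for the moment, N m; "opening": opening from 0.0 (shut) to 1.0 (fully open); "grasp_force": force on a finger pad.
Only numpy, scipy, OpenCV 4.12 (cv2) and the standard library are available. Lean on these libraries where they do the work, as an engineer would, in place of code of your own. Each camera call takes 0.05 s, during which the arm holds its last target. There are 200 camera calls.

## Working session

There is one attempt and no reset: what is moved stays moved. The work goes in short steps, Python scripts to look and compute and a tool call to move; the robot and the scene stay as the last step left them, time stands still between calls to the robot, and variables do not carry over. Pictures are saved under pics/ and viewed, at most 10 in all, crops included, and the job is handed in when it is done.

Besides the shell and the picture viewer there is one more tool, called after "Emit:" in YAML: its name, and indented under it one key for each argument. apply_moves: Moves the arm, as the interface text tells. Its arguments: {"type":"object","properties":{"commands":{"type":"array","items":{"type":"array","items":{"type":"number"}}},"force":{"type":"number"}},"required":["commands"]}

```bash
mkdir -p pics
python3 - <<'E'
from station import robot
import cv2
for n in("side","top"):
    im=robot.read_camera(n); cv2.imwrite(f"pics/{n}0.png",cv2.cvtColor(im,cv2.COLOR_RGB2BGR))
    m=robot.camera_model(n); print(n,m)
s=robot.sense();print(s["clock"],s["tool_pos"],s["ee_rot"],s["opening"])
E
```

```text
side {'fx': 432.71746279834207, 'fy': 432.71746279834207, 'cx': 252.30668742238433, 'cy': 186.50210024714212, 'D': array([0.05677513, 0.        , 0.        , 0.        , 0.        ]), 'R': array([[ 0.85038748, -0.52586945,  0.0173913 ],
       [-0.32417235, -0.54968363, -0.76990921],
       [ 0.41443144,  0.64908337, -0.63791642]]), 't': array([-458.32418608,  368.93411131,  793.15304293])}
top {'fx': 411.9478574293774, 'fy': 411.9478574293774, 'cx': 260.6972276310928, 'cy': 188.55353839277493, 'D': array([-0.13114667,  0.        ,  0.        ,  0.        ,  0.        ]), 'R': array([[ 0.00671554, -0.99994363,  0.00822431],
       [-0.99553266, -0.00746006, -0.09412265],
       [ 0.0941787 , -0.00755549, -0.99552664]]), 't': array([  86.32809967,  610.20814914, 1105.18411061])}
0.1 [272.5224652  561.61176414 230.13932471] [[-8.99655966e-01  4.36598246e-01 -1.05558706e-03]
 [ 4.36599499e-01  8.99654076e-01 -1.84978376e-03]
 [ 1.42050861e-04 -2.12503778e-03 -9.99997732e-01]] 0.9992723854357631
```

View pics/side0.png

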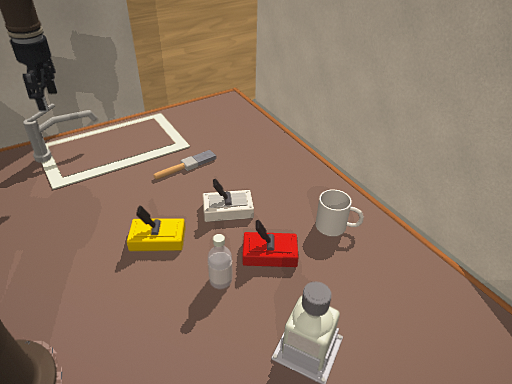

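View pics/top0.png

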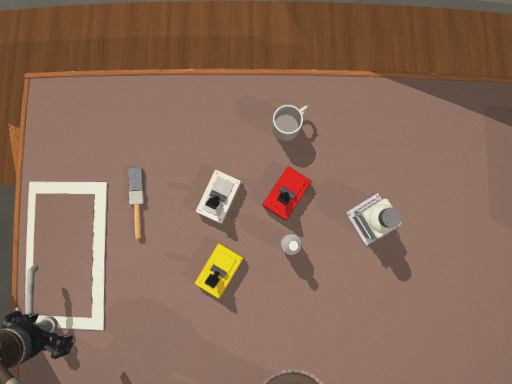

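The side view shows the white box at (228,205), yellow at (157,233), red at (270,250), the capped bottle at (316,298) and the soap at (220,265). The top view shows the white box at (218,197), yellow (219,271), red (287,193), cap (389,217), soap (291,245), mug (287,122) and brush (137,200).
Could be taken for the fan box: yellow (219,271), red (287,193), white (218,197). I choose white, as described. Could be taken for the cap: the soap's lid (293,245) and the grey cap (389,217). I choose the large grey one.

```bash
cat > h.py <<'E'
import numpy as np, cv2
from station import robot
def ray(n,uv):
    m=robot.camera_model(n);K=np.array([[m['fx'],0,m['cx']],[0,m['fy'],m['cy']],[0,0,1]])
    p=cv2.undistortPoints(np.array([[uv]],float),K,m['D'])[0,0]
    R=np.array(m['R']);return -R.T@np.array(m['t']),R.T@np.r_[p,1]
def plane(n,uv,z):
    c,d=ray(n,uv);return c+d*(z-c[2])/d[2]
def tri(a,b):
    c1,d1=ray("side",a);c2,d2=ray("top",b)
    k=np.linalg.lstsq(np.c_[d1,-d2],c2-c1,rcond=None)[0]
    p,q=c1+k[0]*d1,c2+k[1]*d2
    return (p+q)/2,np.linalg.norm(p-q)
def proj(n,X):
    m=robot.camera_model(n);K=np.array([[m['fx'],0,m['cx']],[0,m['fy'],m['cy']],[0,0,1]])
    return cv2.projectPoints(np.array([X],float),cv2.Rodrigues(np.array(m['R']))[0],np.array(m['t']),K,m['D'])[0][0,0]
E
python3 - <<'E'
from h import *
t=cv2.imread("pics/top0.png");s=cv2.imread("pics/side0.png")
r=lambda im,x,y,w,h,k:cv2.resize(im[y:y+h,x:x+w],(w*k,h*k),interpolation=cv2.INTER_CUBIC)
a=r(t,185,160,66,66,6);b=r(t,345,185,66,66,6);c=r(s,190,170,88,66,4);d=r(s,265,275,88,110-1,4)[:396]
c=cv2.resize(r(s,195,170,66,66,6),(396,296));d=cv2.resize(r(s,280,275,66,66,6),(396,296))
cv2.imwrite("pics/crop0.png",np.vstack([np.hstack([cv2.resize(a,(396,296)),cv2.resize(b,(396,296))]),np.hstack([c,d])]))
# white box outline in the top view
h=cv2.cvtColor(t,cv2.COLOR_BGR2HSV)
m=cv2.inRange(h,(0,0,120),(180,60,255));m2=np.zeros_like(m);m2[160:230,185:250]=m[160:230,185:250]
cs=max(cv2.findContours(m2,0,2)[0],key=cv2.contourArea);rc=cv2.minAreaRect(cs);bx=cv2.boxPoints(rc);print(rc)
W=np.array([plane("top",p,36) for p in bx]);print(W.round(0),W.mean(0).round(1),[np.linalg.norm(W[i]-W[i-1]).round() for i in range(4)])
e=max([W[1]-W[0],W[2]-W[1]],key=np.linalg.norm);print("yaw",np.degrees(np.arctan2(e[1],e[0])))
# cap
for n,im,(x,y,w,g) in(("top",t,(365,195,40,45)),("side",s,(295,280,45,40))):
    sub=cv2.cvtColor(im,cv2.COLOR_BGR2HSV)[y:y+g,x:x+w]
    k=cv2.inRange(sub,(0,0,50),(180,45,135));c=max(cv2.findContours(k,0,2)[0],key=cv2.contourArea)
    print(n,np.array(cv2.boundingRect(c))+[x,y,0,0],cv2.contourArea(c))
for (n,im,(x,y,w,g)) in(("top",t,(195,180,35,35)),("side",s,(205,175,30,35))):
    sub=im[y:y+g,x:x+w].max(2);k=(sub<50).astype(np.uint8);c=max(cv2.findContours(k,0,2)[0],key=cv2.contourArea)
    print(n,"paddle",np.array(cv2.boundingRect(c))+[x,y,0,0],(cv2.boxPoints(cv2.minAreaRect(c))+[x,y]).round(1).tolist())
E
```

```text
((218.02561950683594, 196.0120086669922), (29.710372924804688, 47.87614059448242), 25.114835739135742)
[[545. 271.  36.]
 [665. 217.  36.]
 [630. 143.  36.]
 [511. 197.  36.]] [587.8 207.1  36. ] [np.float64(81.0), np.float64(131.0), np.float64(82.0), np.float64(130.0)]
yaw -24.11206475979248
top [379 208  23  20] 254.0
side [302 288  29  29] 319.5
top paddle [206 196  13  13] [[206.0, 204.0], [211.6, 192.8], [221.2, 197.6], [215.6, 208.8]]
side paddle [213 179  14  20] [[210.2, 181.9], [214.8, 178.4], [228.2, 196.3], [223.6, 199.8]]
```

View pics/crop0.png

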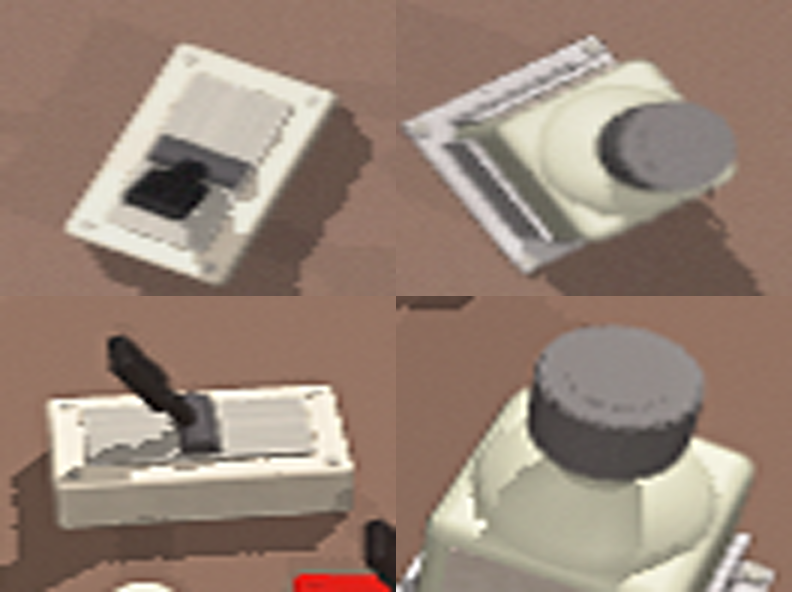

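The crop shows the plain white box with its black toggle leaning to the lower-left end (off, tip at about side (214.7,180)). It also shows the big grey ribbed cap on the square bottle, top-face centre at about side (317,293) and top (391.5,218). The measured box is 131x81 mm, which matches the description.

Run:
```python
from h import *
a=(317,293.3);b=(391.5,218)
print(tri(a,b),plane("side",a,179),plane("top",b,179))
C=np.array([588,207]);u=np.array([np.cos(np.radians(-24.1)),np.sin(np.radians(-24.1))])
T=np.r_[C-33.6*u,101];print(T,proj("side",T),proj("top",T),proj("side",np.r_[C,36]))
print("pre",C-72*u,"end",C+2*u)
for n in("top","side"):
  t=cv2.imread(f"pics/{n}0.png");x,y,w,g=dict(top=(370,198,45,40),side=(290,275,55,50))[n]
  sub=cv2.cvtColor(t,cv2.COLOR_BGR2HSV)[y:y+g,x:x+w];k=cv2.inRange(sub,(0,0,95),(180,50,150))
  c=max(cv2.findContours(k,0,2)[0],key=cv2.contourArea);e=cv2.fitEllipse(cv2.convexHull(c));print(n,np.array(e[0])+[x,y],e[1:]);print(plane(n,np.array(e[0])+[x,y],179))
```

```text
(array([ 527.12150184, -224.74543469,  177.49818179]), np.float64(1.5395836709826525)) [ 527.00482759 -225.86098204  179.        ] [ 526.44050854 -223.80097536  179.        ]
[557.32877164 220.71990347 101.        ] [213.56973984 182.25387688] [210.14575044 205.77303874] [227.23009251 200.38116794]
pre [522.27593924 236.39979315] end [589.82566835 206.18333908]
top [389.81358147 217.79974556] ((21.500627517700195, 23.18495750427246), 82.30387878417969)
[ 526.91927218 -219.62276456  179.        ]
side [316.92684746 293.02881813] ((22.947599411010742, 28.806856155395508), 110.5821304321289)
[ 527.24902303 -225.35207041  179.        ]
```

The manual's scale: shifts go in shares of 1000 mm and turns go in shares of pi rad. Converting my numbers, -32.6 cm is -0.326, -31 cm is -0.31.

Emit:
apply_moves:
  commands:
    - [0.04, -0.05, 0, 0, 0, 0, -1]
    - [0.08, -0.1, 0, 0, 0, 0, -1]
    - [0.12, -0.15, 0, 0, 0, 0, -1]
    - [0.15, -0.2, 0, 0, 0, 0, -1]
    - [0.18, -0.24, 0, 0, 0, 0, -1]
    - [0.21, -0.28, 0, 0, 0, 0, -1]
    - [0.23, -0.31, 0, 0, 0, 0, -1]
    - [0.249, -0.326, 0, 0, 0, 0, -1]
  force: 60

```text
clock: 0.9
tool_pos: [515.1, 242.1, 230.8]
ee_rot: [[-0.9, 0.437, -0.001], [0.437, 0.9, -0.0], [0.001, -0.001, -1.0]]
wrist_force: [0.9, 0.5, -0.0]
opening: -0.002
grasp_force: 0.0
```

The cap is at about (527,-225), top at z 177.5 where 179 is expected. The projected toggle tip matches the picture. Descending beside the toggle.

In the tool's units: -15.2 cm is -0.152, -15 cm is -0.15.

Emit:
apply_moves:
  commands:
    - [0, 0, -0.03, 0, 0, 0, -1]
    - [0, 0, -0.07, 0, 0, 0, -1]
    - [0, 0, -0.11, 0, 0, 0, -1]
    - [0, 0, -0.13, 0, 0, 0, -1]
    - [0, 0, -0.15, 0, 0, 0, -1]
    - [0, 0, -0.152, 0, 0, 0, -1]
    - [0, 0, -0.152, 0, 0, 0, -1]
    - [0, 0, -0.152, 0, 0, 0, -1]

```text
clock: 1.7
tool_pos: [515.9, 244.6, 80.4]
ee_rot: [[-0.9, 0.437, 0.002], [0.437, 0.9, 0.001], [-0.001, 0.002, -1.0]]
wrist_force: [0.9, -0.1, -0.0]
opening: 0.005
grasp_force: 0.0
```

In the tool's units: 6.8 cm is 0.068, -1.7 cm is -0.017.

Emit:
apply_moves:
  commands:
    - [0.009, -0.004, 0, 0, 0, 0, -1]
    - [0.018, -0.008, 0, 0, 0, 0, -1]
    - [0.027, -0.012, 0, 0, 0, 0, -1]
    - [0.037, -0.017, 0, 0, 0, 0, -1]
    - [0.046, -0.021, 0, 0, 0, 0, -1]
    - [0.055, -0.025, 0, 0, 0, 0, -1]
    - [0.063, -0.028, 0, 0, 0, 0, -1]
    - [0.068, -0.03, 0, 0, 0, 0, -1]

```text
clock: 2.5
tool_pos: [584.3, 213.6, 79.2]
ee_rot: [[-0.899, 0.437, 0.001], [0.437, 0.899, -0.0], [-0.001, 0.0, -1.0]]
wrist_force: [0.3, 0.3, -0.3]
opening: 0.002
grasp_force: 0.0
```

Run:
```python
from h import *
s=cv2.cvtColor(robot.read_camera("side"),4);t=cv2.cvtColor(robot.read_camera("top"),4)
cv2.imwrite("pics/f1.png",np.hstack([cv2.resize(s[120:250,150:300],None,fx=2.6,fy=2.6),cv2.resize(t[130:260,150:300],None,fx=2.6,fy=2.6)]));print(robot.sense()["wrist_force"])
```

```text
[-0.79701339  0.02794408  0.12429806]
```

View pics/f1.png

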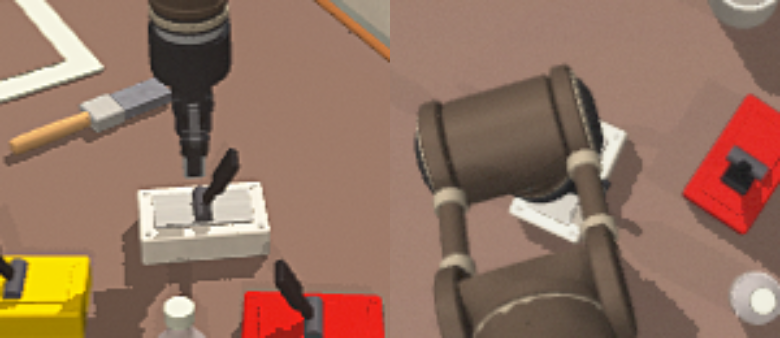

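The side crop shows the white box's toggle at about (225,175) in the crop, now leaning away to the +x side: on, with the finger clear of it. The soap, brush and look-alikes haven't moved. Rising and going over to the cap.

In the tool's units: 18 cm is 0.18, 17 cm is 0.17, -0.5 rad is -0.1592.

Emit:
apply_moves:
  commands:
    - [-0.01, 0.004, 0.02, 0, 0, 0, -1]
    - [-0.01, 0.004, 0.05, 0, 0, 0, -1]
    - [-0.01, 0.004, 0.09, 0, 0, 0, -1]
    - [-0.01, 0.004, 0.13, 0, 0, -0.0318, 1]
    - [-0.01, 0.004, 0.17, 0, 0, -0.0637, 1]
    - [-0.01, -0.02, 0.18, 0, 0, -0.0955, 1]
    - [-0.02, -0.06, 0.18, 0, 0, -0.1273, 1]
    - [-0.02, -0.1, 0.18, 0, 0, -0.1592, 1]

```text
clock: 3.4
tool_pos: [562.1, 114.0, 260.1]
ee_rot: [[-0.579, 0.815, 0.001], [0.815, 0.579, 0.0], [-0.0, 0.001, -1.0]]
wrist_force: [1.3, -0.3, -0.2]
opening: 0.85
grasp_force: 0.0
```

In the tool's units: -33.5 cm is -0.335, -31 cm is -0.31, -0.5 rad is -0.1592.

Emit:
apply_moves:
  commands:
    - [0, -0.04, 0, 0, 0, -0.0318, 1]
    - [0, -0.08, 0, 0, 0, -0.0637, 1]
    - [-0.01, -0.13, 0, 0, 0, -0.0955, 1]
    - [-0.01, -0.18, 0, 0, 0, -0.1273, 1]
    - [-0.02, -0.23, 0, 0, 0, -0.1592, 1]
    - [-0.03, -0.27, 0, 0, 0, -0.1592, 1]
    - [-0.035, -0.31, 0, 0, 0, -0.1592, 1]
    - [-0.035, -0.335, 0, 0, 0, -0.1592, 1]

```text
clock: 4.2
tool_pos: [526.7, -223.4, 259.2]
ee_rot: [[-0.117, 0.993, -0.001], [0.993, 0.117, -0.001], [-0.001, -0.001, -1.0]]
wrist_force: [1.1, 0.0, -0.3]
opening: 1.002
grasp_force: 0.0
```

Emit:
apply_moves:
  commands:
    - [0, 0, 0, 0, 0, 0, 1]
    - [0, 0, 0, 0, 0, 0, 1]
    - [0, 0, 0, 0, 0, 0, 1]
    - [0, 0, 0, 0, 0, 0, 1]
    - [0, 0, 0, 0, 0, 0, 1]
    - [0, 0, 0, 0, 0, 0, 1]
    - [0, 0, 0, 0, 0, 0, 1]
    - [0, 0, 0, 0, 0, 0, 1]

```text
clock: 5.0
tool_pos: [528.0, -220.6, 259.3]
ee_rot: [[-0.119, 0.993, -0.0], [0.993, 0.119, -0.0], [-0.0, -0.0, -1.0]]
wrist_force: [-0.3, -0.9, -0.6]
opening: 0.999
grasp_force: 0.0
```

Run:
```python
from h import *
s=robot.sense();print(s["tool_pos"],s["q"],s["opening"],s["wrist_force"],s["ee_rot"])
```

```text
[ 528.01775059 -220.56225378  259.28344373] [-2.70286823e+01  1.04220006e+01  9.92577762e+01 -4.16664087e-03
  7.03199845e+01 -3.38703028e+01] 0.9992237079786079 [-0.34042154 -0.94881774 -0.61832943] [[-1.19149557e-01  9.92876318e-01 -2.74057834e-05]
 [ 9.92876316e-01  1.19149555e-01 -6.28883207e-05]
 [-5.91749374e-05 -3.47036688e-05 -9.99999998e-01]]
```

In the tool's units: -11.7 cm is -0.117, -11.5 cm is -0.115.

Emit:
apply_moves:
  commands:
    - [-0.001, -0.004, 0, 0, 0, 0, 1]
    - [-0.001, -0.004, -0.03, 0, 0, 0, 1]
    - [-0.001, -0.004, -0.06, 0, 0, 0, 1]
    - [-0.001, -0.004, -0.085, 0, 0, 0, 1]
    - [-0.001, -0.004, -0.105, 0, 0, 0, 1]
    - [-0.001, -0.004, -0.115, 0, 0, 0, 1]
    - [-0.001, -0.004, -0.117, 0, 0, 0, 1]
    - [-0.001, -0.004, -0.117, 0, 0, 0, 1]

```text
clock: 5.8
tool_pos: [527.3, -225.1, 142.7]
ee_rot: [[-0.119, 0.993, 0.001], [0.993, 0.119, -0.0], [-0.0, 0.0, -1.0]]
wrist_force: [0.5, 0.8, 0.8]
opening: 0.999
grasp_force: 0.0
```

Run:
```python
from h import *
s=cv2.cvtColor(robot.read_camera("side"),4);t=cv2.cvtColor(robot.read_camera("top"),4)
cv2.imwrite("pics/g1.png",np.hstack([cv2.resize(s[234:384,250:400],None,fx=2.6,fy=2.6),cv2.resize(t[140:290,310:460],None,fx=2.6,fy=2.6)]));s=robot.sense();print(s["wrist_force"],s["tool_pos"])
```

```text
[ 0.43880417  0.81414257 -0.11494308] [ 527.98453227 -225.38979157  143.67606265]
```

View pics/g1.png

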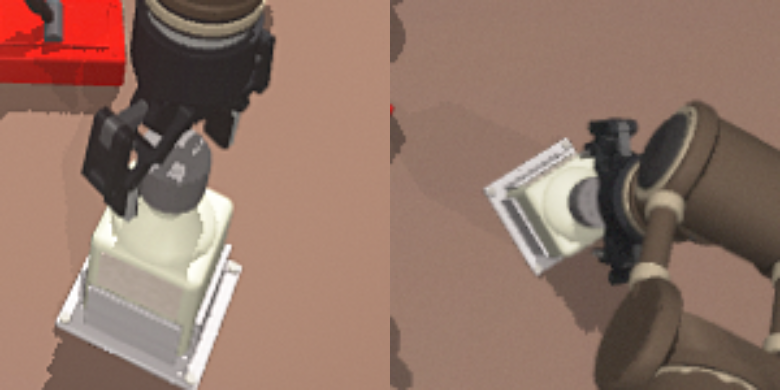

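The open fingers straddle the cap. In the crop the near finger is at (125,175) and the cap at (178,172), with no contact force. Closing.

Emit:
apply_moves:
  commands:
    - [0, 0, 0, 0, 0, 0, -1]
    - [0, 0, 0, 0, 0, 0, -1]
    - [0, 0, 0, 0, 0, 0, -1]
    - [0, 0, 0, 0, 0, 0, -1]
    - [0, 0, 0, 0, 0, 0, -1]
    - [0, 0, 0, 0, 0, 0, -1]
    - [0, 0, 0, 0, 0, 0, -1]
    - [0, 0, 0, 0, 0, 0, -1]
  force: 60

```text
clock: 6.7
tool_pos: [527.4, -225.0, 142.8]
ee_rot: [[-0.119, 0.993, 0.001], [0.993, 0.119, -0.0], [-0.001, 0.001, -1.0]]
wrist_force: [-0.9, 0.1, 4.2]
opening: 0.552
grasp_force: 61.0
```

In the tool's units: -0.7 cm is -0.007, -0.6 cm is -0.006.

Emit:
apply_moves:
  commands:
    - [0, 0, -0.002, 0, 0, 0, -1]
    - [0, 0, -0.004, 0, 0, 0, -1]
    - [0, 0, -0.005, 0, 0, 0, -1]
    - [0, 0, -0.006, 0, 0, 0, -1]
    - [0, 0, -0.007, 0, 0, 0, -1]
    - [0, 0, -0.007, 0, 0, 0, -1]
    - [0, 0, -0.007, 0, 0, 0, -1]
    - [0, 0, -0.007, 0, 0, 0, -1]

```text
clock: 7.5
tool_pos: [527.5, -225.0, 137.3]
ee_rot: [[-0.119, 0.993, 0.001], [0.993, 0.119, -0.0], [-0.001, 0.001, -1.0]]
wrist_force: [-3.7, 2.1, 11.4]
opening: 0.551
grasp_force: 61.9
```

Pressed about 5.5 mm at 11 N, which matches the end of the spring's travel. Twisting anticlockwise.

In the tool's units: 0.72 rad is 0.2292.

Emit:
apply_moves:
  commands:
    - [0, 0, 0, 0, 0, 0.0286, -1]
    - [0, 0, 0, 0, 0, 0.0573, -1]
    - [0, 0, 0, 0, 0, 0.0859, -1]
    - [0, 0, 0, 0, 0, 0.1146, -1]
    - [0, 0, 0, 0, 0, 0.1432, -1]
    - [0, 0, 0, 0, 0, 0.1719, -1]
    - [0, 0, 0, 0, 0, 0.2005, -1]
    - [0, 0, 0, 0, 0, 0.2292, -1]

```text
clock: 8.3
tool_pos: [529.1, -225.8, 137.4]
ee_rot: [[-0.746, 0.666, 0.005], [0.666, 0.746, -0.002], [-0.005, 0.002, -1.0]]
wrist_force: [0.8, 0.6, 8.3]
opening: 0.55
grasp_force: 61.5
```

In the tool's units: 0.72 rad is 0.2292.

Emit:
apply_moves:
  commands:
    - [0, 0, 0, 0, 0, 0.0286, -1]
    - [0, 0, 0, 0, 0, 0.0573, -1]
    - [0, 0, 0, 0, 0, 0.0859, -1]
    - [0, 0, 0, 0, 0, 0.1146, -1]
    - [0, 0, 0, 0, 0, 0.1432, -1]
    - [0, 0, 0, 0, 0, 0.1719, -1]
    - [0, 0, 0, 0, 0, 0.2005, -1]
    - [0, 0, 0, 0, 0, 0.2292, -1]

```text
clock: 9.1
tool_pos: [529.2, -225.7, 137.4]
ee_rot: [[-1.0, 0.008, 0.005], [0.008, 1.0, -0.002], [-0.005, -0.002, -1.0]]
wrist_force: [0.1, -0.1, 9.7]
opening: 0.552
grasp_force: 61.5
```

Run:
```python
from h import *
s=robot.sense();print(s["tool_pos"],s["ft_torque"],s["wrist_force"],s["q"])
```

```text
[ 529.18135574 -225.71116539  137.4086815 ] [ 0.0781485  -0.07758704  0.01422151] [ 0.14534469 -0.07216981  9.74020613] [-2.74499085e+01  1.81875069e+01  1.04823017e+02  3.00373578e-02
  5.66827442e+01 -1.16986721e+02]
```

Turned about 1.44 rad with little torque. Lifting straight up.

In the tool's units: 4.5 cm is 0.045, 3.7 cm is 0.037.

Emit:
apply_moves:
  commands:
    - [0, 0, 0.003, 0, 0, 0, -1]
    - [0, 0, 0.007, 0, 0, 0, -1]
    - [0, 0, 0.011, 0, 0, 0, -1]
    - [0, 0, 0.016, 0, 0, 0, -1]
    - [0, 0, 0.022, 0, 0, 0, -1]
    - [0, 0, 0.029, 0, 0, 0, -1]
    - [0, 0, 0.037, 0, 0, 0, -1]
    - [0, 0, 0.045, 0, 0, 0, -1]

```text
clock: 9.9
tool_pos: [526.9, -224.8, 180.9]
ee_rot: [[-1.0, 0.012, -0.0], [0.012, 1.0, 0.0], [0.0, 0.0, -1.0]]
wrist_force: [0.6, 0.0, -0.3]
opening: 0.554
grasp_force: 61.5
```

In the tool's units: 8.4 cm is 0.084, 7.8 cm is 0.078.

Emit:
apply_moves:
  commands:
    - [0, 0, 0.01, 0, 0, 0, -1]
    - [0, 0, 0.02, 0, 0, 0, -1]
    - [0, 0, 0.032, 0, 0, 0, -1]
    - [0, 0, 0.044, 0, 0, 0, -1]
    - [0, 0, 0.056, 0, 0, 0, -1]
    - [0, 0, 0.068, 0, 0, 0, -1]
    - [0, 0, 0.078, 0, 0, 0, -1]
    - [0, 0, 0.084, 0, 0, 0, -1]

```text
clock: 10.7
tool_pos: [527.4, -225.0, 265.8]
ee_rot: [[-1.0, 0.012, 0.001], [0.012, 1.0, -0.001], [-0.001, -0.001, -1.0]]
wrist_force: [0.7, 0.4, -0.2]
opening: 0.553
grasp_force: 61.5
```

Emit:
apply_moves:
  commands:
    - [0, 0, 0, 0, 0, 0, -1]
    - [0, 0, 0, 0, 0, 0, -1]
    - [0, 0, 0, 0, 0, 0, -1]
    - [0, 0, 0, 0, 0, 0, -1]
    - [0, 0, 0, 0, 0, 0, -1]
    - [0, 0, 0, 0, 0, 0, -1]
    - [0, 0, 0, 0, 0, 0, -1]
    - [0, 0, 0, 0, 0, 0, -1]

```text
clock: 11.5
tool_pos: [527.0, -224.8, 264.2]
ee_rot: [[-1.0, 0.012, -0.0], [0.012, 1.0, 0.0], [0.0, 0.0, -1.0]]
wrist_force: [0.4, -1.0, -0.1]
opening: 0.551
grasp_force: 61.5
```

Run:
```python
from h import *
s=cv2.cvtColor(robot.read_camera("side"),4)
cv2.imwrite("pics/e1.png",cv2.resize(s[150:384,170:400],None,fx=2.5,fy=2.5));s=robot.sense();print(s["wrist_force"],s["tool_pos"],s["grasp_force"])
```

```text
[-0.17609056 -0.51312779  0.73800503] [ 526.9704367  -224.78874095  264.27460108] 61.47529408335686
```

View pics/e1.png

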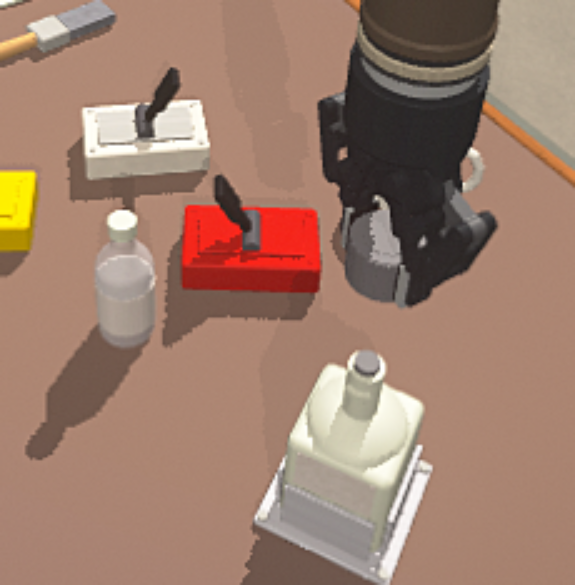

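The cap is held upright at (378,255) in the crop, above the bare neck at (366,365), and the white box's toggle at (160,100) is still on. Handing in.

```bash
python3 -c "
from station import robot
print(robot.close_job())"
```

```text
the job is handed in; nothing more can be done
None
```

The fan switch is on and the cap is off, held upright about 10 cm above the bottle's mouth; the job is handed in, but no verdict was returned.

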